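Seat the keyed spindle in the drive pulley and hold it home

ROBOT

A 6-joint arm with a two-finger parallel gripper is mounted at the origin on a cart in front of the work surface, level with it; the furniture and walls round the work are solid. World frame = base frame: x ahead of the robot, y to its left, z up, the work surface at z = 0. Lengths are in m, angles in rad, forces in N, time in s.
With the tool pointing down it reaches from about 0.3 to 0.875 m from the base axis. Payload 6.4 kg.
Tool frame: the origin (TCP) lies between the finger pads, 19 mm behind the fingertips; this is the grasp point; z points along the fingers, y is the line along which they close (so a half turn about z gives the same grasp; the last joint's range is limited). The gripper opens to 85 mm and grips with 20 to 120 N. Pads are 22 mm wide; open, the fingers measure 114 mm over their backs; the gripper's body (76 mm by 85 mm) begins 54 mm behind the grasp point. The pads swing forward as they close: fully open they stand 13 mm farther back than shut.
Start: joints at [-1.484, 0.181, 1.607, -0, 1.354, -0.206], TCP at [0.166, -0.551, 0.25] pointing down, gripper open.
Joint ranges: [-2.99, 2.99], [-0.89, 2.07], [0.3, 2.58], [-1.14, 4.28], [0, 2.63], [-3.12, 3.12]. Speed limits (rad/s): [2.57, 2.57, 3.01, 3.14, 3.14, 3.14].

INTERFACE

Orientations are given as a unit quaternion [w, x, y, z].
In Python, from bench import bot gives the robot as it stands.
- The arm moves only by the tool drive_tool, never from a script. Its arguments are lists of equal length, an entry for each row: "fingers": the closure, from -1 (fully open) to 1 (shut); "slide": the shift along the world's x, y, z in shares of 0.8 m (1.0 is 0.8 m), a list of three; "spin": the turn about the world's z in parts of the range, where 1.0 means 4 rad. A call has 1 to 12 rows; each row is the pose to reach, as a shift and turn from the pose commanded when the call began; what a row does not reach only later rows make up. A row lasts 1/10 s, in which the tool goes at most 50 mm and 8.59 degrees, less where a joint would pass 70% of its speed; a pose out of reach is approached as far as the arm can. A shift or turn number past 1, either way, is cut back to 1. A call with a gripper value outside its range is refused whole. The fingers move at their own pace and stop on an object; "squeeze" is the grip in N (left out, the last holds). Time passes only in rows, so rows that repeat a pose let the fingers close. It gives the time, the measured TCP pose, the force, the opening and the grip force at its end, in the units of the state.
- bot.read_state(): the state, without advancing time (a new reading comes with each control period).
- bot.read_camera(name): name is "scene" or "top" or "wrist"; returns the picture (480x640x3 uint8, blue, green, red); there is no depth.
- bot.camera_model(name): a dict with "fov_y" (degrees; the focal length in pixels is half the picture's height over the tangent of half this angle, whatever the lens; pixels are square), "cx", "cy" (the principal point, pixels), "R" (3x3) and "t" (3): a world point X has camera coordinates R X + t. Camera axes: x right, y down, z forward; pixel columns grow to the right and rows downward; lengths in m; the calibration is good to about 2 mm. A picture is of the moment at which its call begins: read the wrist's pose just before it. camera_model takes no time and is no camera call; for the wrist camera it gives the pose at the moment of the call.
- bot.finish_job(): hands the job in; it is judged then, once.
Trained networks look in the newest picture that a camera, given by its name, has taken for a name from the list of things; names that differ only in an ending like _2 or _b are one class to them, and where a whole thing is asked for, a point or a joint stands for the part that bears it (a point fixed in the world has none). Each returns a list of dicts, best first, with "score" (0 to 1); they miss things now and then, are a little off and sometimes report something else, mostly with a low value. They report only what shows in the picture. A call takes as long as a camera call. They do not tell look-alikes from the thing itself.
- bot.spot_in(camera, query): "position" ([column, row] in pixels, amid what is visible of it).
- bot.masks_of(camera, query): "region" (480x640 bool, what is visible of it) and "position" ([column, row] in pixels, amid what is visible of it).
The state is a dict: "time": time; "joint_positions": joint angles; "qd": joint speeds; "joint_torque": joint torques, N m; "position": TCP position; "ee_rot": TCP orientation; "ft_force": force on the tool from outside, world axes, zero at the start; "moment": the same for the moment, N m; "opening": finger opening in m; "grasp_force": force on a finger pad.
Only numpy, scipy, OpenCV 4.12 (cv2) and the standard library are available. Lean on these libraries where they do the work, as an engineer would, in place of code of your own. Each camera call takes 0.05 s, during which the arm holds its last target. There are 200 camera calls.

TASK

Take the keyed spindle out of its wooden holder and put its nose into the bore of the grooved drive pulley; turn it under a light push until its key slips into the keyway, then keep pushing against the ejector spring until the spindle's collar sits right down on the hub. Finish still gripping the spindle by its flat head and pressing it fully home - the spring lifts it again if you let go - and leave the round wooden blank, the sanding block and the tape roll where they are.

Things in the scene. Friction and masses are not known exactly. Their poses are not given: they have to be found in the camera images.
- spindle: Loose steel spindle, 85 mm long, 0.2 kg, standing upright in the holder, free to lift straight out. Origin: centre of the nose end (lowest point); z runs up the shaft to the head; its one key points along +x. From the nose: taper from 12 to 18 mm diameter over the first 7 mm, plain 18 mm shaft to 45 mm, collar of 36 mm diameter from 45 to 51 mm, flat bar head from 51 to 85 mm.
- spindle_key (a point): Middle of the lower end of the spindle's brass key, 14.5 mm up from the nose, 11 mm from the axis. The key is 6 mm wide (lowest 2 mm only 4 mm wide), reaches 14 mm from the axis and runs from 14.5 to 43 mm up.
- spindle_collar (a point): Centre of the underside of the spindle's collar, 45 mm up from the nose. In the holder the collar rests on the holder's top.
- spindle_grip (a point): Centre of the spindle's flat bar head, 68 mm up from the nose; spindle's axes. The head is 36 mm along x, 16 mm thick along y, 34 mm high: grip the two flats.
- holder: Fixed round wooden block, 84 mm diameter, 52 mm high, with a steel-lined upright keyed hole in which the spindle stands with about 1.8 mm play. Origin: centre of its underside on the bench; the hole's key slot points along its +x.
- stand: Fixed grey stand (foot 150 x 130 mm, origin: centre of its underside on the bench) that carries the pulley: a grooved aluminium pulley of 116 mm diameter, rim top 60 mm above the bench, with a hub of 52 mm diameter rising to 82 mm. The pulley's bearing is stiff (0.6 N m): it stays put under a light push.
- hub_face (a point): Centre of the mouth of the hub's upright bore, on the hub's flat top face; z up; axes of the stand. Bore 20.4 mm across; keyway open through the top face, 8.6 mm wide, out to 15.8 mm from the axis. The keyway's angle is NOT reported: it points within 0.45 rad either side of this point's +x and must be seen or felt. While the key rides on the face the collar stays 30.5 mm above it.
- ejector (a joint): Spring ejector in the bore, its top 37 mm below the hub face, so the nose meets it when the collar is 8 mm above the face. Value: metres pressed down, 0 at rest, 0.008 with the collar down on the face. It pushes up with about 6 N at first and 12 N at 0.008.
- spare_blank: Bystander: loose round wooden blank with bark and a white top, 65 mm across, 35 mm high. Origin: centre of its underside.
- sanding_block: Bystander: loose wooden sanding block, 78 x 99 x 32 mm. Origin: centre of its underside.
- tape_roll: Bystander: loose roll of tape lying flat, 104 mm across, 25 mm high. Origin: centre of its underside.
Mind the look-alikes: they are no part of the job. Of the things shaped like the spindle, the steel one is meant. What is shaped like the holder but green is not meant.

How it is judged:
By the outcome, as a careful person would: the job done as asked, in the order asked, and still so for the second after the job is handed in, while the arm keeps its last pose, push and grip.
It also fails if it takes over 54 s, if anything falls off the work surface, if the arm or the gripper's body presses on something with over 40 N, if the wrist force passes 120 N, or if a joint passes its speed limit or range.

## Working session

There is one attempt and no reset: what is moved stays moved. The work goes in short steps, Python scripts to look and compute and a tool call to move; the robot and the scene stay as the last step left them, time stands still between calls to the robot, and variables do not carry over. Pictures are saved under pics/ and viewed, at most 10 in all, crops included, and the job is handed in when it is done.

Besides the shell and the picture viewer there is one more tool, called as name(argument=value, ...), one argument or row to a line, values as JSON. drive_tool: Moves the arm, as the interface text tells. Its arguments: {"type":"object","properties":{"fingers":{"type":"array","items":{"type":"number"}},"slide":{"type":"array","items":{"type":"array","items":{"type":"number"}}},"spin":{"type":"array","items":{"type":"number"}},"squeeze":{"type":"number"}},"required":["fingers","slide","spin"]}

```bash
mkdir -p pics
cat > h.py <<'E'
import numpy as np, cv2
from bench import bot
def ray(m,p):
    f=240/np.tan(np.radians(m['fov_y'])/2)
    d=np.array([(p[0]-m['cx'])/f,(p[1]-m['cy'])/f,1.0]); R=np.array(m['R'])
    return -R.T@np.array(m['t']), R.T@d
def at(m,p,z):
    o,d=ray(m,p); return o+d*(z-o[2])/d[2]
def proj(m,X):
    f=240/np.tan(np.radians(m['fov_y'])/2)
    c=np.array(m['R'])@np.array(X)+np.array(m['t']); return c[:2]/c[2]*f+[m['cx'],m['cy']]
E
python3 - <<'E'
from h import *
print(bot.read_state())
for c in ('top','scene'):
    im=bot.read_camera(c); cv2.imwrite(f'pics/{c}0.png',im); m=bot.camera_model(c); print(c,m)
    for q,z in (('spindle',.06),('spindle_grip',.092),('holder',.052),('stand',.06),('spare_blank',.035),('sanding_block',.03),('tape_roll',.025)):
        for r in bot.spot_in(c,q)[:3]: print(q,round(r['score'],2),np.round(r['position']),np.round(at(m,r['position'],z),3))
E
```

```text
{'time': 0.0, 'joint_positions': array([-1.48428907e+00,  1.81552820e-01,  1.60801255e+00, -2.04216626e-05,
        1.35382401e+00, -2.06281009e-01]), 'qd': array([ 0.00255039, -0.00076426,  0.00035593,  0.00092461, -0.00040508,
        0.00045647]), 'joint_torque': array([ 9.23700900e-04, -4.44865179e+01, -3.51333904e+01, -2.13350595e-04,
        9.09615046e-03,  1.53629122e-05]), 'position': array([ 0.16593262, -0.54998203,  0.24907532]), 'ee_rot': array([-8.97350495e-04,  9.89302781e-01,  1.45873917e-01,  4.38165028e-05]), 'ft_force': array([-0.4149337 ,  0.64762378,  0.30782547]), 'moment': array([0.03766977, 0.0196672 , 0.00563508]), 'grasp_force': 0.0, 'opening': 0.0854407201506596}
top {'fov_y': 44.71575100819817, 'cx': 324.118056392027, 'cy': 241.19705800969865, 'R': array([[-0.05104102, -0.9986911 ,  0.00330041],
       [-0.97832233,  0.04933535, -0.20112542],
       [ 0.20069934, -0.01349451, -0.97955994]]), 't': array([0.01401025, 0.56137385, 1.37298896])}
spindle 0.75 [233. 293.] [0.444 0.211 0.06 ]
spindle 0.67 [246. 252.] [0.544 0.176 0.06 ]
spindle_grip 0.64 [233. 295.
[... 514 characters left out ...]
, -0.72058994, -0.40381779]]), 't': array([0.44578234, 0.24001508, 0.88180799])}
spindle 0.92 [300. 314.] [0.43  0.228 0.06 ]
spindle 0.86 [271. 280.] [0.562 0.165 0.06 ]
spindle_grip 0.77 [300. 310.] [0.407 0.256 0.092]
spindle_grip 0.57 [270. 279.] [0.526 0.205 0.092]
holder 0.76 [329. 275.] [0.49  0.057 0.052]
holder 0.56 [272. 301.] [0.51  0.217 0.052]
stand 0.68 [367. 257.] [ 0.467 -0.057  0.06 ]
spare_blank 0.8 [299. 259.] [0.612 0.014 0.035]
spare_blank 0.57 [363. 258.] [ 0.499 -0.091  0.035]
spare_blank 0.2 [271. 300.] [0.534 0.197 0.035]
sanding_block 0.58 [206. 348.] [0.517 0.382 0.03 ]
tape_roll 0.65 [364. 220.] [ 0.647 -0.325  0.025]
tape_roll 0.44 [273. 300.] [0.544 0.179 0.025]
```

View pics/top0.png

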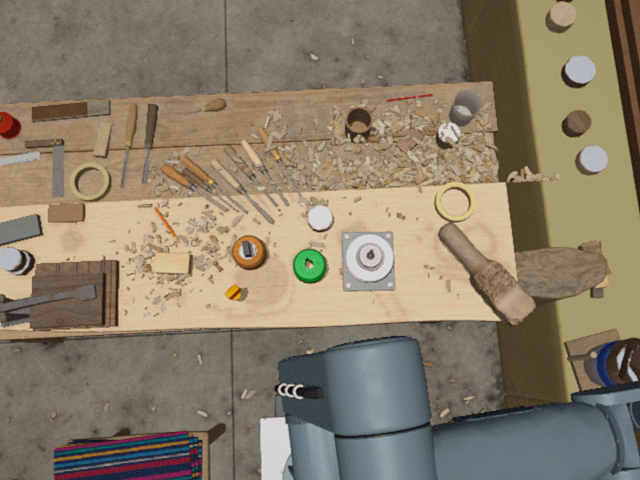

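View pics/scene0.png

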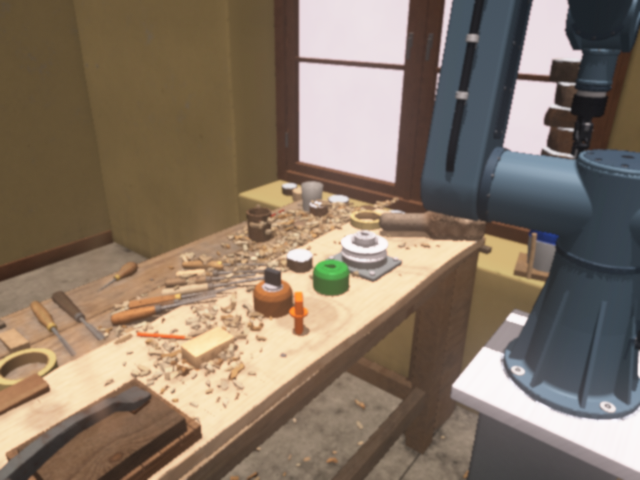

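Top view: the steel spindle stands in the brown holder at (249,252). The orange look-alike is at (233,293), the green holder look-alike at (310,266), and the pulley hub at (369,258). The scene view agrees.

Run:
```python
from h import *
from scipy.spatial.transform import Rotation as Ro
s=bot.read_state(); m=bot.camera_model('wrist'); q=s['ee_rot']; T=Ro.from_quat([*q[1:],q[0]]).as_matrix()
R=np.array(m['R']); print('cam in tool',T.T@(-R.T@m['t']-s['position']),'optic axis tool',T.T@R[2],'right',T.T@R[0],m['fov_y'],m['cx'],m['cy'])
mt=bot.camera_model('top'); im=bot.read_camera('top')
for q,z in (('holder',.026),('stand',.03)):
  for r in bot.masks_of('top',q)[:3]:
    v,u=np.nonzero(r['region']); print(q,r['score'],u.min(),u.max(),v.min(),v.max(),at(mt,((u.min()+u.max())/2,(v.min()+v.max())/2),z))
cv2.imwrite('pics/crop.png',cv2.resize(im[215:315,210:410],None,fx=4,fy=4,interpolation=cv2.INTER_CUBIC))
```

```text
cam in tool [ 0.08556794  0.00029962 -0.12472672] optic axis tool [-3.28898507e-01  6.65921320e-04  9.44365040e-01] right [ 7.26130590e-04  9.99999634e-01 -4.52259234e-04] 71.54897911407862 321.55035650499076 240.84232326682866
holder 0.65 232 267 235 270 [0.54834898 0.17243032 0.026     ]
holder 0.56 293 326 249 283 [0.50675325 0.02456117 0.026     ]
stand 0.68 343 394 232 291 [ 0.50999787 -0.12218864  0.03      ]
```

View pics/crop.png

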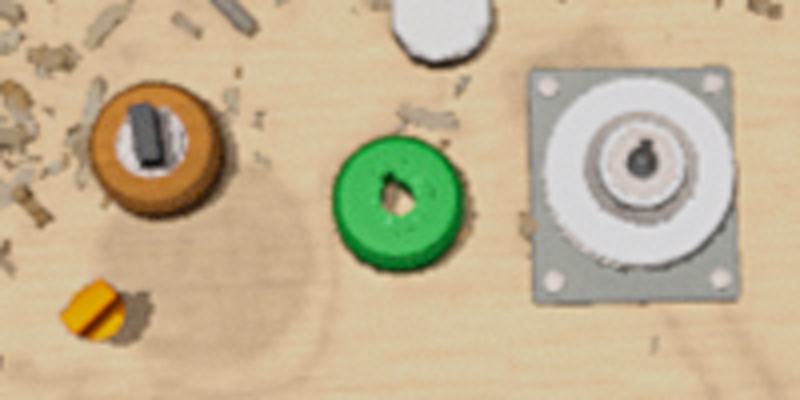

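The rows are not in the units I measure in: shifts go in shares of 0.8 m and turns go in shares of 4 rad. I convert before sending: 0.435 m / 0.8 = 0.5438, 0.18 m / 0.8 = 0.225.

drive_tool(
  fingers=[-1,-1,-1,-1,-1,-1,-1,-1,-1,-1,-1,-1],
  slide=[
    [0.0375,0.05,0],
    [0.075,0.1,0],
    [0.1125,0.15,0],
    [0.15,0.2,0],
    [0.1875,0.25,0],
    [0.225,0.3,0],
    [0.2625,0.35,0],
    [0.3,0.4,0],
    [0.3375,0.45,-0.0125],
    [0.375,0.5,-0.025],
    [0.4125,0.5438,-0.0375],
    [0.4125,0.5438,-0.0375],
  ],
  spin=[0,0,0,0,0,0,0,0,0,0,0,0],
)

```text
time: 2.15
position: [0.4976, -0.1106, 0.2186]
ee_rot: [-0.001, 0.989, 0.149, -0.0]
ft_force: [-0.1, -0.4, -0.7]
opening: 0.0853
grasp_force: 0.0
```

drive_tool(
  fingers=[-1,-1,-1],
  slide=[
    [0,0,0],
    [0,0,0],
    [0,0,0],
  ],
  spin=[0,0,0],
)

```text
time: 2.45
position: [0.4956, -0.1168, 0.2204]
ee_rot: [0.0, 0.989, 0.145, 0.0]
ft_force: [0.8, 0.1, -0.6]
opening: 0.0851
grasp_force: 0.0
```

Run:
```python
from h import *
s=bot.read_state(); m=bot.camera_model('wrist'); im=bot.read_camera('wrist'); cv2.imwrite('pics/w1.png',im)
print(s['time'],s['position'],s['ee_rot'],s['ft_force'])
np.save('w1.npy',m,allow_pickle=True)
print(proj(m,[.495,-.115,.082]))
for q in ('stand','hub_face'):
  for r in bot.spot_in('wrist',q)[:2]: print(q,r['score'],r['position'],at(m,r['position'],.082))
```

```text
2.45 [ 0.49562929 -0.11680862  0.22041692] [3.14613200e-04 9.89448888e-01 1.44881847e-01 2.24060126e-04] [ 0.80233296  0.13898061 -0.63197977]
[318.59097639 234.07171133]
stand 0.84 [337.1, 188.9] [ 0.53533961 -0.11834673  0.082     ]
hub_face 0.7 [336.1, 188.6] [ 0.53533969 -0.1175147   0.082     ]
hub_face 0.17 [584.1, 131.4] [ 0.62998587 -0.28299882  0.082     ]
```

View pics/w1.png

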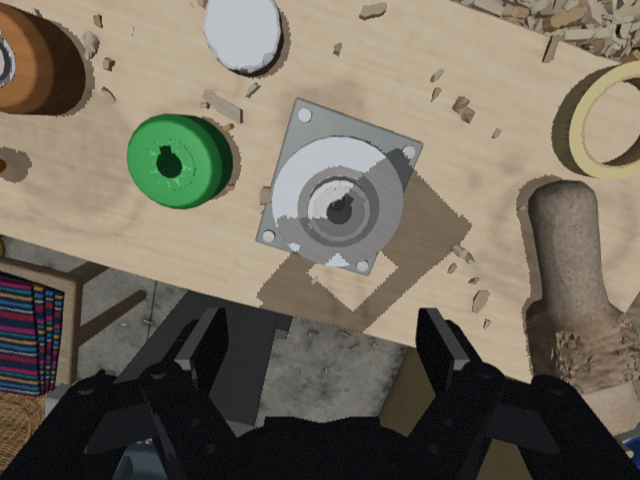

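The bore shows at about (339,211), with the keyway pointing up and to the right. I'll measure it finely.

Run:
```python
from h import *
m=np.load('w1.npy',allow_pickle=True).item(); im=cv2.imread('pics/w1.png'); g=cv2.cvtColor(im,6)
# rectify hub plane z=.082: 0.2 mm/px, 70 mm window about guess
c0=at(m,(339,211),.082); print(c0)
N=400; S=.0002
xs=c0[0]+(N/2-np.arange(N))*S; ys=c0[1]+(N/2-np.arange(N))*S
X,Y=np.meshgrid(xs,ys,indexing='ij'); P=np.stack([X,Y,np.full_like(X,.082)],-1)
f=240/np.tan(np.radians(m['fov_y'])/2); C=P@np.array(m['R']).T+m['t']; uv=C[...,:2]/C[...,2:]*f+[m['cx'],m['cy']]
r=cv2.remap(im,uv[...,0].astype('f4'),uv[...,1].astype('f4'),cv2.INTER_CUBIC)
for k in range(0,N,50): cv2.putText(r,str(k),(k,10),0,.3,(0,0,255)); cv2.putText(r,str(k),(0,k),0,.3,(0,0,255))
cv2.imwrite('pics/rect.png',cv2.resize(r,(600,600),interpolation=cv2.INTER_CUBIC))
```

```text
[ 0.51861561 -0.12526102  0.082     ]
```

View pics/rect.png

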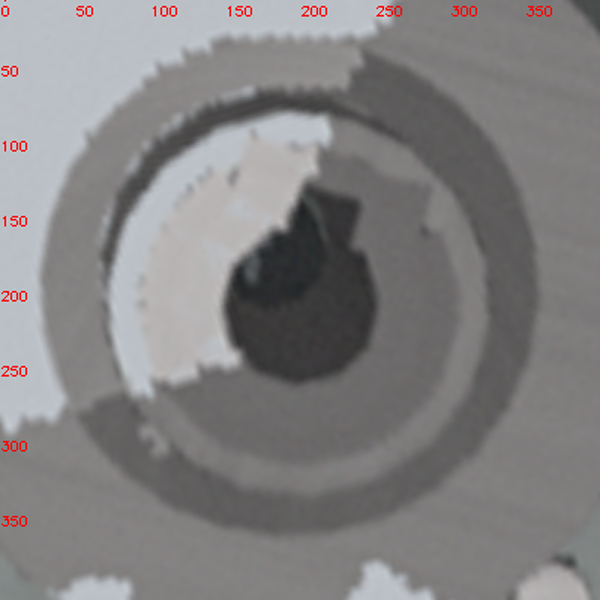

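Bore centre is (0.518, -0.125), with a measured radius of 10.2 mm, as given. The keyway end is 15.8 mm out at about -0.28 rad from world x. Next is the view over the holder.

Converted, 0.28 m / 0.8 = 0.35, 0.09 m / 0.8 = 0.1125.

drive_tool(
  fingers=[-1,-1,-1,-1,-1,-1,-1,-1,-1],
  slide=[
    [0.0125,0.05,0],
    [0.025,0.1125,0],
    [0.025,0.175,0],
    [0.0375,0.2375,0],
    [0.0375,0.3,0],
    [0.0375,0.35,0],
    [0.0375,0.35,0],
    [0.0375,0.35,0],
    [0.0375,0.35,0],
  ],
  spin=[0,0,0,0,0,0,0,0,0],
)

```text
time: 3.5
position: [0.5261, 0.1633, 0.22]
ee_rot: [0.0, 0.989, 0.145, -0.0]
ft_force: [-0.4, -0.7, 0.1]
opening: 0.0856
grasp_force: 0.0
```

```bash
cat >> h.py <<'E'
def rect(im,m,c0,N=400,S=.0002,sc=1.5):
    xs=c0[0]+(N/2-np.arange(N))*S; ys=c0[1]+(N/2-np.arange(N))*S
    X,Y=np.meshgrid(xs,ys,indexing='ij'); P=np.stack([X,Y,np.full_like(X,c0[2])],-1)
    f=240/np.tan(np.radians(m['fov_y'])/2); C=P@np.array(m['R']).T+m['t']; uv=C[...,:2]/C[...,2:]*f+[m['cx'],m['cy']]
    r=cv2.remap(im,uv[...,0].astype('f4'),uv[...,1].astype('f4'),cv2.INTER_CUBIC)
    return cv2.resize(r,None,fx=sc,fy=sc,interpolation=cv2.INTER_CUBIC)
E
python3 - <<'E'
from h import *
s=bot.read_state(); m=bot.camera_model('wrist'); im=bot.read_camera('wrist'); cv2.imwrite('pics/w2.png',im)
print(s['time'],s['position'],s['ee_rot'],s['joint_positions'])
np.save('w2.npy',m,allow_pickle=True)
print(proj(m,[.55,.17,.092]))
for q in ('spindle_grip','spindle'):
  for r in bot.masks_of('wrist',q)[:2]:
    v,u=np.nonzero(r['region']); print(q,r['score'],r['position'],u.min(),u.max(),v.min(),v.max(),at(m,r['position'],.092))
c=np.array([.553,.17,.092]); cv2.imwrite('pics/rect2.png',rect(im,m,c,N=500,S=.0002,sc=1.2))
E
```

```text
3.5 [0.52610981 0.16333019 0.21999738] [ 2.03043393e-04  9.89388286e-01  1.45295482e-01 -3.43333232e-05] [ 8.57394983e-02  1.56186225e-01  1.69825261e+00 -4.26513951e-04
  1.28719800e+00  1.36503194e+00]
[321.55369737 207.69396351]
spindle_grip 0.9 [317.5, 199.9] 300 340 176 227 [0.55498554 0.17476119 0.092     ]
spindle_grip 0.62 [248.8, 285.9] 228 272 259 312 [0.46773111 0.20929285 0.092     ]
spindle 0.71 [254.0, 287.5] 227 273 259 313 [0.46752544 0.20475885 0.092     ]
spindle 0.62 [320.1, 199.9] 300 340 176 227 [0.55556229 0.172843   0.092     ]
```

View pics/rect2.png

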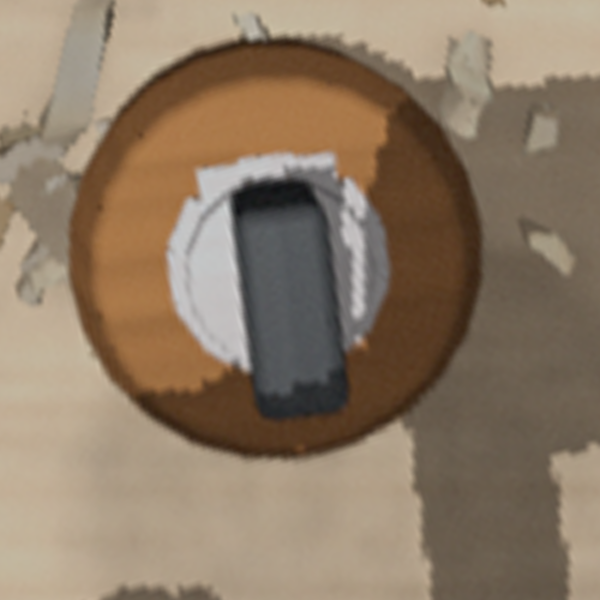

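The head centre is at (0.5515, 0.1717) and its flats lie at +0.105 rad. The liner's key bump points to +x, so the key is at +0.105 rad. I'll descend to z 0.082 to keep the fingertips clear of the collar.

Converted, -0.138 m / 0.8 = -0.1725, -0.132 m / 0.8 = -0.165, -0.187 rad / 4 = -0.0468.

drive_tool(
  fingers=[-1,-1,-1,-1,-1,-1,-1,-1,-1,-1],
  slide=[
    [0.0313,0.01,-0.025],
    [0.0313,0.01,-0.0625],
    [0.0313,0.01,-0.1],
    [0.0313,0.01,-0.125],
    [0.0313,0.01,-0.1438],
    [0.0313,0.01,-0.1563],
    [0.0313,0.01,-0.165],
    [0.0313,0.01,-0.1725],
    [0.0313,0.01,-0.1725],
    [0.0313,0.01,-0.1725],
  ],
  spin=[-0.025,-0.0468,-0.0468,-0.0468,-0.0468,-0.0468,-0.0468,-0.0468,-0.0468,-0.0468],
)

```text
time: 4.65
position: [0.5514, 0.1726, 0.0826]
ee_rot: [-0.0, 0.999, 0.053, 0.001]
ft_force: [-0.3, 0.2, 0.6]
opening: 0.0856
grasp_force: 0.0
```

drive_tool(
  fingers=[0,0.5,1,1,1,1,1,1,1,1],
  slide=[
    [0,0,0],
    [0,0,0],
    [0,0,0],
    [0,0,0],
    [0,0,0],
    [0,0,0],
    [0,0,0],
    [0,0,0],
    [0,0,0],
    [0,0,0],
  ],
  spin=[0,0,0,0,0,0,0,0,0,0],
  squeeze=70,
)

```text
time: 5.65
position: [0.5511, 0.1725, 0.0823]
ee_rot: [0.0, 0.999, 0.053, 0.0]
ft_force: [-2.0, -0.8, 5.0]
opening: 0.0151
grasp_force: 69.2
```

Converted, 0.13 m / 0.8 = 0.1625, 0.11 m / 0.8 = 0.1375.

drive_tool(
  fingers=[1,1,1,1,1,1,1,1,1,1],
  slide=[
    [0,0,0.0063],
    [0,0,0.0188],
    [0,0,0.0313],
    [0,0,0.0438],
    [0,0,0.0625],
    [0,0,0.0875],
    [0,0,0.1125],
    [0,0,0.1375],
    [0,0,0.1625],
    [0,0,0.1625],
  ],
  spin=[0,0,0,0,0,0,0,0,0,0],
  squeeze=90,
)

```text
time: 6.65
position: [0.5531, 0.1727, 0.2164]
ee_rot: [-0.0, 0.999, 0.053, 0.004]
ft_force: [-0.0, -0.8, -1.3]
opening: 0.0147
grasp_force: 88.1
```

Converted, -0.298 m / 0.8 = -0.3725, -0.28 m / 0.8 = -0.35, -0.385 rad / 4 = -0.0963.

drive_tool(
  fingers=[1,1,1,1,1,1,1,1,1,1,1],
  slide=[
    [0,-0.0375,0],
    [0,-0.0875,0],
    [0,-0.1375,0],
    [0,-0.1875,0],
    [-0.0125,-0.2375,0],
    [-0.025,-0.2875,0],
    [-0.0375,-0.325,0],
    [-0.0413,-0.35,0],
    [-0.0413,-0.3725,0],
    [-0.0413,-0.3725,0],
    [-0.0413,-0.3725,0],
  ],
  spin=[0,-0.025,-0.05,-0.075,-0.0963,-0.0963,-0.0963,-0.0963,-0.0963,-0.0963,-0.0963],
)

```text
time: 7.75
position: [0.5175, -0.1254, 0.2114]
ee_rot: [-0.0, 0.99, -0.14, -0.0]
ft_force: [0.3, 0.9, -3.0]
opening: 0.0146
grasp_force: 88.3
```

Run:
```python
from h import *
s=bot.read_state(); print(s['time'],s['position'],s['ee_rot'],s['ft_force'],s['moment'],s['opening'],s['joint_positions'])
a=2*np.arctan2(s['ee_rot'][2],s['ee_rot'][1]);print('angle',a)
m=bot.camera_model('wrist'); im=bot.read_camera('wrist'); np.save('w3.npy',m,allow_pickle=True)
cv2.imwrite('pics/w3.png',im)
for q in ('spindle','spindle_collar','spindle_key'):
  for r in bot.spot_in('wrist',q)[:2]: print(q,r['score'],r['position'])
p=s['position']
for n,h in (('top',17-24+34-17),('collar bottom',-30+0)): print(n,proj(m,p+[0,0,h/1000]))
sc=bot.read_camera('scene'); ms=bot.camera_model('scene'); c=proj(ms,p).astype(int); print(c)
cv2.imwrite('pics/sc3.png',np.hstack([im[100:460,130:530],cv2.resize(sc[c[1]-60:c[1]+120,c[0]-100:c[0]+100],(400,360),interpolation=cv2.INTER_CUBIC)]))
```

```text
7.75 [ 0.51754919 -0.12541647  0.21141631] [-3.78599033e-04  9.90194038e-01 -1.39697446e-01 -4.97492847e-04] [ 0.32962718  0.8656794  -2.9747646 ] [-0.00515823 -0.00219606  0.05462781] 0.014644607369869672 [-4.61032519e-01  1.25456012e-01  1.75138393e+00  4.24297888e-04
  1.26593576e+00  1.38994798e+00]
angle -0.28031177106389293
spindle 0.86 [31.4, 373.7]
spindle 0.56 [322.3, 311.7]
spindle_collar 0.71 [318.7, 313.2]
spindle_collar 0.62 [31.2, 371.7]
spindle_key 0.64 [320.0, 315.9]
top [321.63317736 346.16259428]
collar bottom [321.62149421 298.1224941 ]
[367 183]
```

View pics/sc3.png

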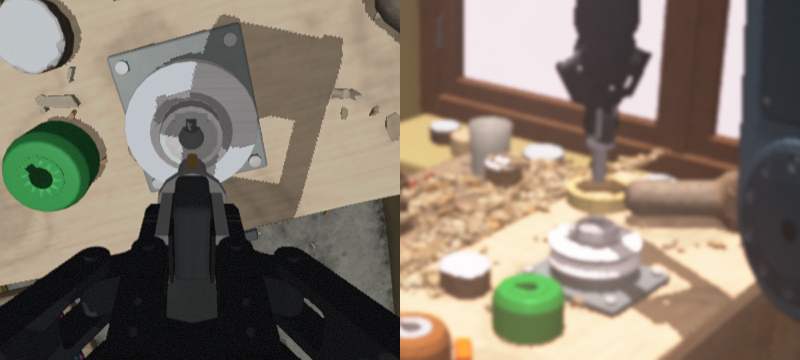

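The brass key shows pointing straight along tool +x (crop 191,162). The bore and keyway are just ahead of it (191,138 and 191,123). One fine combined look comes next.

Run:
```python
from h import *
m=np.load('w3.npy',allow_pickle=True).item(); im=cv2.imread('pics/w3.png')
a=rect(im,m,[.518,-.1253,.082],N=300,S=.0002,sc=4/3)
b=cv2.resize(im[220:320,271:371],(400,400),interpolation=cv2.INTER_CUBIC)
cv2.imwrite('pics/c4.png',np.hstack([a,b]))
```

```text
(no output)
```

View pics/c4.png

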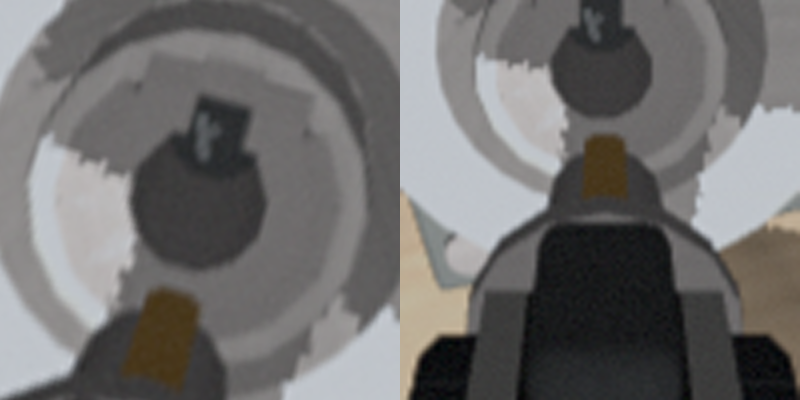

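Run:
```python
from h import *
m=np.load('w3.npy',allow_pickle=True).item()
p=np.array([.51755,-.12542,.21142]); a=-.2803; ux=np.array([np.cos(a),np.sin(a),0])
for h,n in ((-.0608,'key low'),(-.0323,'key top'),):
  for d in (.010,.012,.014,.016): print(n,d,proj(m,p+ux*d+[0,0,h]))
for d in (.016,.018,.02): print('collar edge top',d,proj(m,p+ux*d+[0,0,-.0243]))
```

```text
key low 0.01 [321.63355837 258.10539365]
key low 0.012 [321.63619133 255.00742728]
key low 0.014 [321.63884177 251.88889922]
key low 0.016 [321.64150986 248.74960409]
key top 0.01 [321.64199614 278.86877843]
key top 0.012 [321.64507223 275.36678508]
key top 0.014 [321.64817193 271.83790754]
key top 0.016 [321.65129552 268.28183505]
collar edge top 0.016 [321.65462109 274.91970219]
collar edge top 0.018 [321.65792825 271.19683389]
collar edge top 0.02 [321.66126229 267.44370688]
```

The spindle axis sits about 1 mm behind the TCP along tool x, so I'll correct +1 mm in x and go down to just above the face.

Converted, -0.065 m / 0.8 = -0.0813, -0.062 m / 0.8 = -0.0775.

drive_tool(
  fingers=[1,1,1,1,1,1,1,1,1],
  slide=[
    [0.0013,0,-0.0125],
    [0.0013,0,-0.0313],
    [0.0013,0,-0.05],
    [0.0013,0,-0.06],
    [0.0013,0,-0.0675],
    [0.0013,0,-0.0725],
    [0.0013,0,-0.0775],
    [0.0013,0,-0.0813],
    [0.0013,0,-0.0813],
  ],
  spin=[0,0,0,0,0,0,0,0,0],
)

```text
time: 8.9
position: [0.5189, -0.1255, 0.1468]
ee_rot: [-0.0, 0.99, -0.139, -0.0]
ft_force: [-0.8, -0.9, -1.7]
opening: 0.0146
grasp_force: 88.3
```

Run:
```python
from h import *
s=bot.read_state(); print(s['time'],s['position'],s['ft_force'],s['moment'])
m=bot.camera_model('wrist'); im=bot.read_camera('wrist')
cv2.imwrite('pics/c5.png',cv2.resize(im[220:345,246:396],(720,600),interpolation=cv2.INTER_CUBIC))
```

```text
8.9 [ 0.51890108 -0.12552518  0.14681242] [-0.81820119 -0.91249613 -1.69993769] [-0.04868737  0.00283347 -0.03100157]
```

View pics/c5.png

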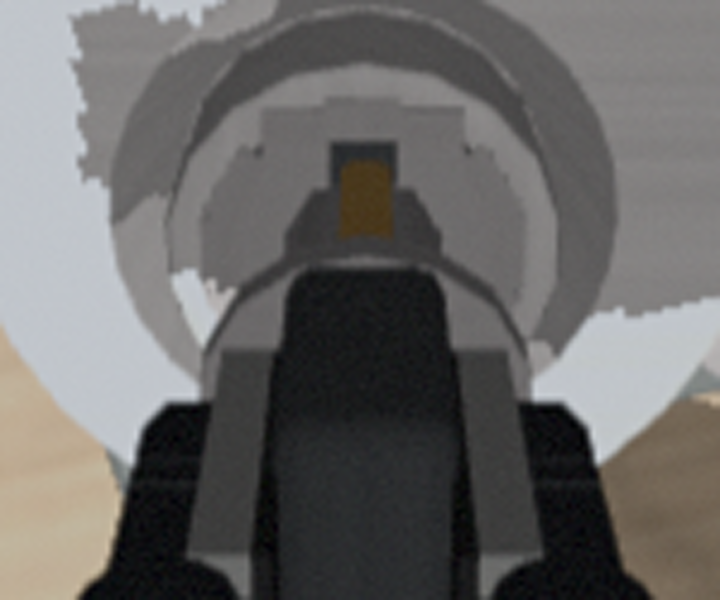

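Key and keyway line up: the slot spans columns 330–397 and the key 340–393. I'll lower gently and feel for contact.

Converted, -0.01 m / 0.8 = -0.0125, -0.008 m / 0.8 = -0.01.

drive_tool(
  fingers=[1,1,1,1,1,1],
  slide=[
    [0,0,-0.0025],
    [0,0,-0.005],
    [0,0,-0.0075],
    [0,0,-0.01],
    [0,0,-0.0125],
    [0,0,-0.0125],
  ],
  spin=[0,0,0,0,0,0],
)

```text
time: 9.55
position: [0.5188, -0.1254, 0.1366]
ee_rot: [-0.0, 0.99, -0.139, -0.0]
ft_force: [0.0, 0.9, -2.7]
opening: 0.0144
grasp_force: 88.3
```

Converted, -0.015 m / 0.8 = -0.0188, -0.012 m / 0.8 = -0.015.

drive_tool(
  fingers=[1,1,1,1,1,1,1],
  slide=[
    [0,0,-0.0038],
    [0,0,-0.0075],
    [0,0,-0.0113],
    [0,0,-0.015],
    [0,0,-0.0188],
    [0,0,-0.0188],
    [0,0,-0.0188],
  ],
  spin=[0,0,0,0,0,0,0],
)

```text
time: 10.25
position: [0.5189, -0.1255, 0.1219]
ee_rot: [-0.0, 0.99, -0.139, -0.0]
ft_force: [-0.4, -1.3, -3.3]
opening: 0.0145
grasp_force: 88.3
```

Converted, -0.006 m / 0.8 = -0.0075, -0.004 m / 0.8 = -0.005.

drive_tool(
  fingers=[1,1,1,1,1],
  slide=[
    [0,0,-0.0025],
    [0,0,-0.005],
    [0,0,-0.0075],
    [0,0,-0.0075],
    [0,0,-0.0075],
  ],
  spin=[0,0,0,0,0],
)

```text
time: 10.75
position: [0.5195, -0.1258, 0.1169]
ee_rot: [0.0, 0.99, -0.139, 0.001]
ft_force: [-1.0, 0.3, 6.4]
opening: 0.0144
grasp_force: 89.5
```

The ejector spring is felt, about 8 N net of weight. I'll keep pressing.

Converted, -0.004 m / 0.8 = -0.005, -0.003 m / 0.8 = -0.0038.

drive_tool(
  fingers=[1,1,1,1,1],
  slide=[
    [0,0,-0.0025],
    [0,0,-0.0038],
    [0,0,-0.005],
    [0,0,-0.005],
    [0,0,-0.005],
  ],
  spin=[0,0,0,0,0],
  squeeze=110,
)

```text
time: 11.25
position: [0.5196, -0.1258, 0.1132]
ee_rot: [0.0, 0.99, -0.139, 0.001]
ft_force: [-2.4, 1.1, 7.4]
opening: 0.0142
grasp_force: 110.0
```

Converted, -0.001 m / 0.8 = -0.0013.

drive_tool(
  fingers=[1,1,1],
  slide=[
    [0,0,-0.0013],
    [0,0,-0.0013],
    [0,0,-0.0013],
  ],
  spin=[0,0,0],
)

```text
time: 11.55
position: [0.5196, -0.1258, 0.1124]
ee_rot: [0.0, 0.99, -0.139, 0.001]
ft_force: [-2.9, 1.9, 9.2]
opening: 0.0141
grasp_force: 110.8
```

drive_tool(
  fingers=[1,1,1,1],
  slide=[
    [0,0,-0.0013],
    [0,0,-0.0013],
    [0,0,-0.0013],
    [0,0,-0.0013],
  ],
  spin=[0,0,0,0],
)

```text
time: 11.95
position: [0.5196, -0.1258, 0.1123]
ee_rot: [0.0, 0.99, -0.139, 0.001]
ft_force: [-6.6, 2.6, 16.8]
opening: 0.0143
grasp_force: 112.1
```

Converted, -0.001 m / 0.8 = -0.0013.

drive_tool(
  fingers=[1,1,1,1],
  slide=[
    [0,0,-0.0013],
    [0,0,-0.0013],
    [0,0,-0.0013],
    [0,0,-0.0013],
  ],
  spin=[0,0,0,0],
)

```text
time: 12.35
position: [0.5197, -0.1259, 0.1123]
ee_rot: [0.0, 0.99, -0.139, 0.001]
ft_force: [-10.3, 4.0, 25.3]
opening: 0.0145
grasp_force: 113.3
```

The hard stop is at 0.1123, exactly the predicted seated height, and the push is 25 N. I'll take one look to confirm before handing in.

Run:
```python
from h import *
im=bot.read_camera('wrist'); sc=bot.read_camera('scene')
s=bot.read_state(); print(s['time'],s['position'],s['ft_force'],s['moment'],s['grasp_force'])
a=cv2.resize(im[200:350,246:396],(400,400),interpolation=cv2.INTER_CUBIC); b=cv2.resize(sc[200:300,317:417],(400,400),interpolation=cv2.INTER_CUBIC)
cv2.imwrite('pics/c6.png',np.hstack([a,b]))
```

```text
12.45 [ 0.51966327 -0.12585474  0.11226807] [-9.32910479  3.65716072 25.08688913] [ 0.73773592  1.85976669 -0.01902088] 113.30993413925171
```

View pics/c6.png

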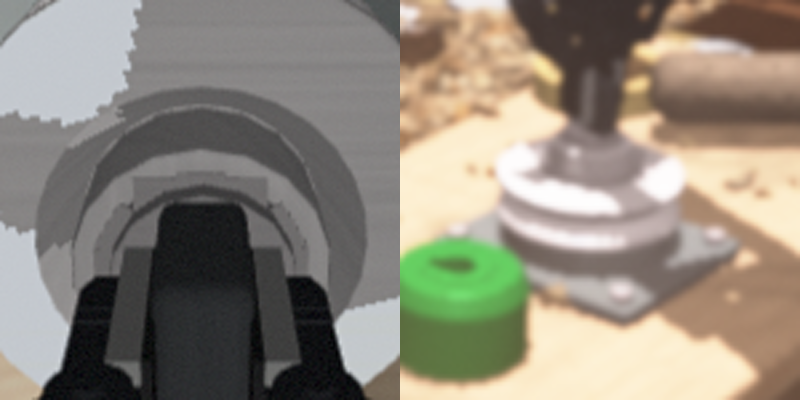

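The collar is down on the hub face with no gap showing, and the key is out of sight in the keyway. Handing in.

```bash
python3 -c "
from bench import bot
print(bot.finish_job())"
```

```text
the job is handed in; nothing more can be done
None
```

I handed the job in at about 12.5 s: the steel spindle is keyed into the pulley, its collar hard down on the hub, and still gripped and pressed home with about 25 N; I lined the key up with the keyway by camera, so it went straight in without any turning under a push.

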